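# Slide the top test coupon out of its magazine and lay it on the balance

## Task

Weigh the top metal coupon of the stack in the magazine: it lies too flush to be grasped there, so press on it lightly and slide it out over the magazine's open front until it overhangs by about 5 cm, still flat on the stack. Then let go, grip its overhanging end by the two long edges, lift it off and lay it flat, centred and gently on the balance's pan without forcing the pan down. Leave the coupons beneath where they are, let nothing fall, and do not disturb the stopwatch or the filter cassette.

Things in the scene. Friction and masses are not known exactly. Their poses are not given: they have to be found in the camera images.
- magazine: Fixed grey magazine with a stack of 3 coupons at z = 60 to 72 mm. Origin: on the worktop under the stack's middle; -x is its open front, y its left. Body 77 mm wide (y), x = -84 (upright front face) to +98 mm. Side guides (inner faces y = +-26.5 mm, 12 mm thick) and back stop (x > 82.5 mm) rise to z = 71 mm. Yaw within 0.35 rad; stands left or right of the balance.
- bed_front (a point): Middle of the magazine's upright front face, at the top coupon's underside (magazine x = -84, z = 68 mm); axes as the magazine's. A 2.5 mm thick lip here, up to z = 67 mm, holds back the two lower coupons but lets the top one pass toward -x. In front there is free air above a foot 10 mm high that sticks out 10 mm and is 110 mm wide.
- coupon_top_center (a point): Centre, half-way up, of the top coupon: plain aluminium plate 160 (x) x 50 (y) x 4 mm, 0.08 to 0.13 kg. Starts parallel to the magazine, centre at z = 70 mm, 0 to 15 mm forward of the magazine's origin. Slides easily on the one below (friction about 0.25; fingertips hold it better): 5 to 10 N of pressure is enough, over 60 N, a jab included, spoils it. It tips off if its centre passes the front face.
- coupon_mid_center (a point): Centre of the second coupon, same size, directly beneath the top one, held back by the front lip. Must stay.
- coupon_low_center (a point): Centre of the lowest coupon, same size. Must stay.
- pan_top (a point): Centre of the top face of the balance's square steel pan, 76 x 76 x 4 mm, at z = 70 mm when empty. The fixed white housing below is 150 (x) x 130 (y) mm, top at z = 38 mm; the pan's centre is 15 mm behind (+x) the housing's. Axes are the balance's: -x is its display front. Yaw within 0.35 rad.
- pan (a joint): How far the spring-borne pan has sunk, in m: about 0.0006 empty, about 0.002 with a coupon, end stop at 0.014. Spring 800 N/m. Above 0.011 (about 9 N) it is overloaded.
- stopwatch: Bystander: flat black stopwatch 61 x 54 x 16 mm lying behind the work; origin at the centre of its underside.
- filter_cassette: Bystander: round white filter cassette, 40 mm in diameter, 38 mm high, standing behind the work; origin at the centre of its underside.
Mind the look-alikes: they are no part of the job. Leave any red look-alike of the part that bears coupon_top_center alone.

How it is judged:
On the way, in this order (a step that is already met when the one before it is completed fails the run):
1. let go of, the top coupon overhangs the front of the magazine by 2.5 to 7 cm, still lying flat on the stack (x of coupon_top_center in the frame of magazine between -0.076 and -0.029 m and z of coupon_top_center in the frame of magazine below 0.0725 m and angle between coupon_top_center's own z axis and vertical below 0.04 rad and contact force between the fingers and coupon_top below 0.05 N), for 0.2 s.
2. the top coupon is lifted clear of the magazine (z of coupon_top_center in the frame of magazine above 0.085 m and contact force between coupon_top and magazine below 0.05 N and contact force between coupon_top and coupon_mid below 0.05 N), for 0.1 s.
At the end, for the whole second after the job is handed in: The top coupon lies flat and at rest on the balance's pan, its centre within 20 mm of the pan's centre, in any direction; the two lower coupons are still in the magazine, within 8 mm of where they were (horizontal distance between coupon_top_center and pan_top below 0.02 m and z of coupon_top_center in the frame of pan_top between 0 and 0.006 m and angle between coupon_top_center's own z axis and vertical below 0.05 rad and contact force between coupon_top and pan above 0.3 N and linear speed of coupon_top below 0.01 m/s and distance of each of coupon_mid_center, coupon_low_center from where it was at the start of the episode below 0.008 m); the robot touches nothing.
It fails at once if the top coupon is pressed onto the stack with more than 60 N (contact force between coupon_top and coupon_mid above 60 N).
It fails at once if the top coupon falls off, down beside the magazine or the balance (height (world z) of coupon_top_center below 0.045 m).
It fails at once if a lower coupon is dragged out of place (8 mm) (distance of any of coupon_mid_center, coupon_low_center from where it was at the start of the episode above 0.008 m).
It fails at once if the pan is forced down by more than 11 mm (overload or drop) (value of joint pan above 0.011 m).
It fails at once if the stopwatch or the filter cassette is moved by more than 20 mm (distance of any of stopwatch, filter_cassette from where it was at the start of the episode above 0.02 m).
It also fails if it takes over 54 s, if anything falls off the work surface, if the arm or the gripper's body presses on something with over 40 N, if the wrist force passes 120 N, or if a joint passes its speed limit or range.

## Robot

A 6-joint arm with a two-finger parallel gripper is mounted at the origin on a cart in front of the work surface, level with it; the furniture and walls round the work are solid. World frame = base frame: x ahead of the robot, y to its left, z up, the work surface at z = 0. Lengths are in m, angles in rad, forces in N, time in s.
With the tool pointing down it reaches from about 0.35 to 0.875 m from the base axis. Payload 4.2 kg.
Tool frame: the origin (TCP) lies between the finger pads; the fingertips stand 22 mm ahead of it and the grasp point (between the pads) lies 3 mm ahead of it; z points along the fingers, y is the line along which they close (so a half turn about z gives the same grasp; the last joint's range is limited). The gripper opens to 87 mm and grips with 3 to 60 N. Pads are 19 mm wide; open, the fingers measure 117 mm over their backs; the gripper's body (75 mm by 190 mm) begins 51 mm behind the grasp point.
Start: joints at [-0.986, 0.385, 0.008, 0, -1.194, -0.259], TCP at [0.2, -0.592, 0.245] pointing down, gripper open.
Joint ranges: [-3.14, 3.14], [-1.21, 2.06], [-1.07, 1.41], [-3.16, 2.05], [-2.99, -0.16], [-3.1, 3.1]. Speed limits (rad/s): [2.79, 2.79, 3.14, 3.14, 3.14, 3.14].

## Interface

Orientations are given as a unit quaternion [w, x, y, z].
In Python, from cell import ctrl, cams gives the robot as it stands.
- The arm moves only by the tool servo_tool, never from a script. Its argument "targets" is text: rows parted by semicolons, each of 7 numbers parted by spaces: the closure, from 0 (fully open) to 1 (shut), then the shift along the world's x, y, z each as a share of 200 mm, from -1 to 1, then the turn, a rotation vector about the world's x, y, z each as a share of 2 pi rad, from -1 to 1. In form: fingers dx dy dz wx wy wz; .... A call has 1 to 20 rows; each row is the pose to reach, as a shift and turn from the pose commanded when the call began, turning the shorter way round; what a row does not reach only later rows make up. A row lasts 1/12 s, in which the tool goes at most 41.7 mm and 7.16 degrees, less where a joint would pass 70% of its speed; a pose out of reach is approached as far as the arm can. A call with a number of a shift or a turn outside -1 to 1 is refused whole. A call with a gripper value outside its range is refused whole. The fingers move at their own pace and stop on an object; "squeeze" is the grip in N (left out, the last holds). Time passes only in rows, so rows that repeat a pose let the fingers close. It gives the time, the measured TCP pose, the force, the opening and the grip force at its end, in the units of the state.
- ctrl.sense(): the state, without advancing time (a new reading comes with each control period).
- cams.read_camera(name): name is "side" or "top"; returns (picture, depth): 480x640x3 uint8, red, green, blue; 480x640 float32, m along the optical axis (not along the pixel's ray), 0 where there is no reading.
- cams.camera_info(name): a dict with "intrinsics" (3x3 intrinsics, pixels), "origin" and "orientation" of the camera in the world. Camera axes: x right, y down, z forward; pixel columns grow to the right and rows downward; lengths in m; the calibration is good to about 2 mm. A picture is of the moment at which its call begins. camera_info takes no time and is no camera call.
- ctrl.job_done(): hands the job in; it is judged then, once.
The state is a dict: "clock": time; "joints": joint angles; "dq": joint speeds; "tau": joint torques, N m; "position": TCP position; "ee_rot": TCP orientation; "ft_force": force on the tool from outside, world axes, zero at the start; "wrist_torque": the same for the moment, N m; "finger_gap": finger opening in m; "grasp_force": force on a finger pad.
Only numpy, scipy, OpenCV 4.12 (cv2) and the standard library are available. Lean on these libraries where they do the work, as an engineer would, in place of code of your own. Each camera call takes 0.05 s, during which the arm holds its last target. There are 200 camera calls.

## Working session

There is one attempt and no reset: what is moved stays moved. The work goes in short steps, Python scripts to look and compute and a tool call to move; the robot and the scene stay as the last step left them, time stands still between calls to the robot, and variables do not carry over. Pictures are saved under pics/ and viewed, at most 10 in all, crops included, and the job is handed in when it is done.

Besides the shell and the picture viewer there is one more tool, called after ">>>" as name(argument=value, ...), one argument or row to a line, values as JSON. servo_tool: Moves the arm, as the interface text tells. Shift numbers are shares of 200 mm and turn numbers shares of 2 pi rad, none past 1 either way. Its arguments: {"type":"object","properties":{"targets":{"type":"string"},"squeeze":{"type":"number"}},"required":["targets"]}

```bash
mkdir -p pics; python3 - <<'E'
from cell import ctrl,cams
import cv2,numpy as np
for n in("top","side"):
    im,d=cams.read_camera(n); cv2.imwrite(f"pics/{n}0.png",im[:,:,::-1]); np.save(f"{n}0.npy",d); np.save(f"{n}0i.npy",im)
    print(n,cams.camera_info(n))
print(ctrl.sense())
E
```

```text
top {'intrinsics': array([[553.57530639,   0.        , 324.00963886],
       [  0.        , 553.57530639, 234.88421187],
       [  0.        ,   0.        ,   1.        ]]), 'origin': array([ 0.46196619, -0.06822529,  0.98753473]), 'orientation': array([-0.0797768 ,  0.75227743, -0.65010859,  0.07122604])}
side {'intrinsics': array([[505.24960688,   0.        , 316.49327815],
       [  0.        , 505.24960688, 241.3782661 ],
       [  0.        ,   0.        ,   1.        ]]), 'origin': array([0.34561186, 0.60189019, 0.56018435]), 'orientation': array([ 0.1062417 , -0.18814331,  0.86106223, -0.46031146])}
{'clock': 0.1, 'joints': array([-9.86400332e-01,  3.85450844e-01,  6.80146943e-03, -4.15572063e-04,
       -1.19401377e+00, -2.58601474e-01]), 'dq': array([ 0.00099302, -0.00224605,  0.00250172,  0.00031577,  0.00011238,
       -0.00149658]), 'tau': array([-3.35907225e-04, -3.91689491e+01,  1.87933284e+01,  4.23185661e+00,
        1.34495145e-02, -7.06687410e-05]), 'position': array([ 0.19990054, -0.59165985,  0.24360449]), 'ee_rot': array([-2.05649890e-04, -1.62102097e-01,  9.86773531e-01,  9.30734103e-04]), 'ft_force': array([-0.81306022, -0.36706746, -0.30538247]), 'wrist_torque': array([0.01331911, 0.0166795 , 0.047035  ]), 'grasp_force': 0.0, 'finger_gap': 0.08688959877888232}
```

View pics/top0.png

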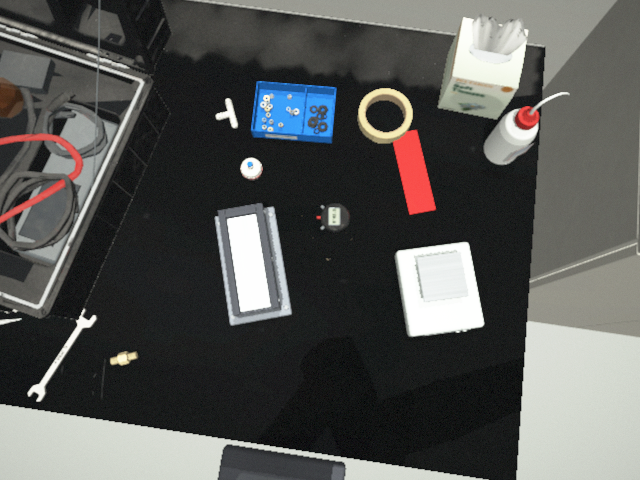

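View pics/side0.png

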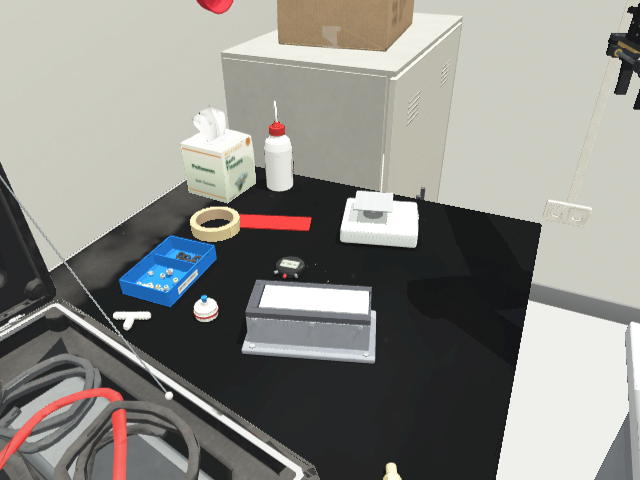

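The top view shows the magazine with its bright coupon at about (250,262), the balance at (440,288) with its pan at (441,275), the stopwatch at (333,217) and the cassette at (251,168). Two things could be the coupon: the metal plate in the magazine (250,264), and the red plate on the table (415,172). The magazine one fits the description; the red one is the look-alike and stays put.

```bash
cat > h.py <<'E'
import numpy as np,cv2
from cell import ctrl,cams
from scipy.spatial.transform import Rotation as R
def cloud(n,d):
    i=cams.camera_info(n);K=i["intrinsics"];q=i["orientation"]
    v,u=np.mgrid[:480,:640]
    p=np.stack([(u-K[0,2])/K[0,0]*d,(v-K[1,2])/K[1,1]*d,d],-1)
    return p@R.from_quat(np.roll(q,-1)).as_matrix().T+i["origin"]
def plane(n,uv,z):
    i=cams.camera_info(n);K=i["intrinsics"];q=i["orientation"]
    uv=np.atleast_2d(uv).astype(float)
    r=np.c_[(uv-K[:2,2])/[K[0,0],K[1,1]],np.ones(len(uv))]@R.from_quat(np.roll(q,-1)).as_matrix().T
    return i["origin"]+r*((z-i["origin"][2])/r[:,2])[:,None]
def rect(n,mask,z):
    c=max(cv2.findContours(mask.astype(np.uint8),0,2)[0],key=cv2.contourArea)
    p=plane(n,c[:,0],z)[:,:2]
    (a,b),(w,h),t=cv2.minAreaRect((p*1000).astype(np.float32))
    return (round(a,1),round(b,1)),(round(w,1),round(h,1)),round(t,2),cv2.contourArea(c)
E
python3 - <<'E'
from h import *
im=np.load("top0i.npy");d=np.load("top0.npy");P=cloud("top",d);Z=P[...,2]
g=im.min(2)
def box(u0,u1,v0,v1):
    m=np.zeros((480,640),bool);m[v0:v1,u0:u1]=1;return m
m=box(210,300,200,330)
mc=m&(g>200); print("coupon",rect("top",mc,.072),"z",np.median(Z[mc]))
mm=m&(Z>.055)&(Z<.09); print("mag body+",rect("top",mm,.071))
b=box(385,500,230,345)
mp=b&(Z>.06)&(Z<.085); print("pan",rect("top",mp,.070),np.median(Z[mp]))
mh=b&(Z>.025)&(Z<.06)|mp; print("housing",rect("top",mh,.038),np.median(Z[mh&~mp]))
for n,bb in(("sw",box(310,360,195,240)),("cas",box(235,270,150,185))):
    k=bb&(Z>.008);print(n,P[k].mean(0),P[k].max(0))
S=np.load("side0i.npy");ds=np.load("side0.npy");Ps=cloud("side",ds)
k=np.zeros((480,640),bool);k[275:320,250:380]=1;k&=S.min(2)>200
print("side coupon",rect("side",k,.072),np.median(Ps[k][:,2]))
big=[cv2.resize(im[195:340,205:305,::-1],None,fx=4,fy=4,interpolation=2),cv2.resize(im[195:340,390:490,::-1],None,fx=4,fy=4,interpolation=2)]
cv2.imwrite("pics/crop.png",np.hstack(big))
E
```

```text
coupon ((595.8, 76.8), (160.6, 50.9), 18.58, 2752.5) z 0.07132047073865394
mag body+ ((603.0, 77.1), (183.3, 79.2), 18.62, 4847.0)
pan ((619.3, -248.4), (75.9, 76.0), 16.0, 1962.0) 0.06956779545696351
housing ((602.7, -251.6), (152.1, 130.8), 15.92, 6436.0) 0.03792761173423087
sw [ 0.70492651 -0.05527134  0.02800205] [ 0.735689   -0.02315167  0.98753473]
cas [0.77147735 0.1062559  0.03464181] [0.79779498 0.12906738 0.98753473]
side coupon ((597.5, 78.6), (159.7, 51.0), 18.6, 2245.0) 0.07178433528537054
```

View pics/crop.png

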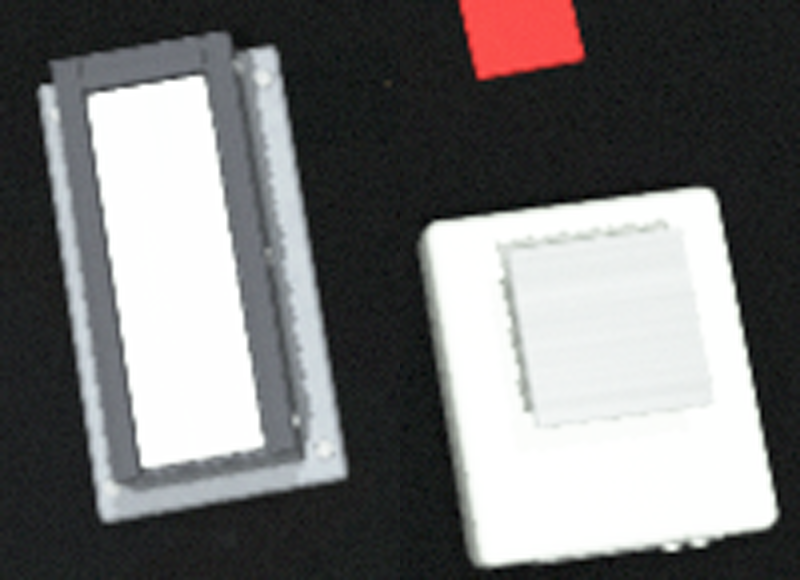

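The crop shows the bright coupon between the dark guides, with the open front at the bottom, and the steel pan on the white housing. Heights and sizes agree with the task text: coupon 160 x 51 mm at z = 72 mm, pan 76 mm at z = 70 mm. The coupon's centre is at (0.597, 0.0775) with yaw 18.6°, and the tool's y axis is already aligned with it. I'll move in above it.

>>> servo_tool(
  targets="1 0.5 0.84 0 0 0 0;1 0.5 0.84 0 0 0 0;1 0.5 0.84 0 0 0 0;1 0.5 0.84 0 0 0 0;1 0.5 0.84 0 0 0 0;1 0.5 0.84 0 0 0 0",
  squeeze=10,
)

```text
clock: 0.6
position: [0.3016, -0.4203, 0.2446]
ee_rot: [0.0, -0.165, 0.986, 0.001]
ft_force: [-0.0, -0.1, -0.1]
finger_gap: 0.0548
grasp_force: 0.0
```

>>> servo_tool(
  targets="1 0.5 0.84 0 0 0 0;1 0.5 0.84 0 0 0 0;1 0.5 0.84 0 0 0 0;1 0.5 0.84 0 0 0 0;1 0.5 0.84 0 0 0 0;1 0.5 0.84 0 0 0 0",
)

```text
clock: 1.1
position: [0.402, -0.253, 0.2445]
ee_rot: [0.0, -0.165, 0.986, 0.0]
ft_force: [-0.1, -0.3, 0.2]
finger_gap: 0.015
grasp_force: 0.0
```

>>> servo_tool(
  targets="1 0.5 0.84 0 0 0 0;1 0.5 0.84 0 0 0 0;1 0.5 0.84 0 0 0 0;1 0.5 0.84 0 0 0 0;1 0.5 0.84 0 0 0 0;1 0.5 0.84 0 0 0 0",
)

```text
clock: 1.6
position: [0.5025, -0.0851, 0.2441]
ee_rot: [0.0, -0.164, 0.986, 0.0]
ft_force: [-0.2, -1.7, -0.3]
finger_gap: 0.0005
grasp_force: 0.0
```

>>> servo_tool(
  targets="1 0.53 0.84 0 0 0 0;1 0.53 0.84 0 0 0 0;1 0.53 0.84 0 0 0 0;1 0.53 0.84 0 0 0 0;1 0.53 0.84 0 0 0 0;1 0.53 0.84 0 0 0 0;1 0.53 0.84 0 0 0 0;1 0.53 0.84 0 0 0 0",
)

```text
clock: 2.27
position: [0.6056, 0.079, 0.2438]
ee_rot: [-0.001, -0.162, 0.987, -0.0]
ft_force: [0.1, -0.6, 0.5]
finger_gap: 0.0003
grasp_force: 0.0
```

>>> servo_tool(
  targets="1 0 0 -0.2 0 0 0;1 0 0 -0.4 0 0 0;1 0 0 -0.55 0 0 0;1 0 0 -0.65 0 0 0;1 0 0 -0.70 0 0 0;1 0 0 -0.70 0 0 0;1 0 0 -0.70 0 0 0",
)

```text
clock: 2.85
position: [0.6065, 0.079, 0.1055]
ee_rot: [0.0, -0.162, 0.987, -0.0]
ft_force: [0.8, -0.1, 0.1]
finger_gap: 0.0004
grasp_force: 0.0
```

>>> servo_tool(
  targets="1 0 0 -0.01 0 0 0;1 0 0 -0.02 0 0 0;1 0 0 -0.03 0 0 0;1 0 0 -0.035 0 0 0;1 0 0 -0.04 0 0 0;1 0 0 -0.04 0 0 0",
)

```text
clock: 3.35
position: [0.606, 0.08, 0.0965]
ee_rot: [-0.0, -0.162, 0.987, 0.0]
ft_force: [0.0, -0.0, -0.0]
finger_gap: 0.0006
grasp_force: 0.0
```

>>> servo_tool(
  targets="1 0 0 -0.003 0 0 0;1 0 0 -0.006 0 0 0;1 0 0 -0.009 0 0 0;1 0 0 -0.009 0 0 0;1 0 0 -0.009 0 0 0",
)

```text
clock: 3.77
position: [0.606, 0.0799, 0.0947]
ee_rot: [-0.0, -0.162, 0.987, -0.0]
ft_force: [0.5, -1.0, 0.2]
finger_gap: 0.0006
grasp_force: 0.0
```

>>> servo_tool(
  targets="1 0 0 -0.002 0 0 0;1 0 0 -0.003 0 0 0;1 0 0 -0.003 0 0 0;1 0 0 -0.003 0 0 0",
)

```text
clock: 4.1
position: [0.6061, 0.0799, 0.0945]
ee_rot: [0.0, -0.162, 0.987, -0.0]
ft_force: [-1.3, 0.6, 2.9]
finger_gap: 0.0005
grasp_force: 1.3
```

Contact at z of about 0.0945. I'll add a little more pressure.

>>> servo_tool(
  targets="1 0 0 -0.002 0 0 0;1 0 0 -0.002 0 0 0;1 0 0 -0.002 0 0 0;1 0 0 -0.002 0 0 0",
)

```text
clock: 4.43
position: [0.6063, 0.0799, 0.0945]
ee_rot: [0.0, -0.162, 0.987, -0.0]
ft_force: [-1.9, 0.2, 4.9]
finger_gap: 0.0007
grasp_force: 2.6
```

>>> servo_tool(
  targets="1 0 0 -0.003 0 0 0;1 0 0 -0.003 0 0 0;1 -0.012 -0.004 -0.003 0 0 0;1 -0.024 -0.008 -0.003 0 0 0;1 -0.036 -0.012 -0.003 0 0 0;1 -0.047 -0.016 -0.003 0 0 0;1 -0.047 -0.016 -0.003 0 0 0;1 -0.047 -0.016 -0.003 0 0 0",
)

```text
clock: 5.1
position: [0.598, 0.0771, 0.0945]
ee_rot: [0.002, -0.163, 0.987, 0.0]
ft_force: [0.4, 1.1, 6.8]
finger_gap: 0.0005
grasp_force: 3.2
```

```bash
cat > look.py <<'E'
from h import *
for n in("top","side"):
    im,d=cams.read_camera(n);P=cloud(n,d);g=im.min(2)
    i=cams.camera_info(n)
    m=(abs(P[...,2]-.0715)<.006)&(g>150)&(P[...,1]>-.02)&(P[...,1]<.2)&(P[...,0]>.4)&(P[...,0]<.75)
    print(n,m.sum()); p=P[m][:,:2]-[.5967,.0775]; 
    a=np.radians(18.6);s=p@[np.cos(a),np.sin(a)];t=p@[-np.sin(a),np.cos(a)]
    print(" along",np.percentile(s,[.3,99.7]).round(4),"lat",np.percentile(t,[1,99]).round(4))
    cv2.imwrite(f"pics/{n}_now.png",im[:,:,::-1])
print(ctrl.sense()["position"],ctrl.sense()["ft_force"])
E
python3 look.py
```

```text
top 1172
 along [-0.0887 -0.0204] lat [-0.0256  0.0241]
side 1844
 along [-0.087   0.0814] lat [-0.0257  0.0261]
[0.59801533 0.07711627 0.09445449] [-0.06918742  0.70635222  6.48036241]
```

It moves with the fingers: the front edge has shifted about 8 mm. I'll slide it 43 mm more.

>>> servo_tool(
  targets="1 -0.014 -0.005 0 0 0 0;1 -0.028 -0.01 0 0 0 0;1 -0.042 -0.014 0 0 0 0;1 -0.056 -0.019 0 0 0 0;1 -0.07 -0.024 0 0 0 0;1 -0.084 -0.028 0 0 0 0;1 -0.098 -0.033 0 0 0 0;1 -0.098 -0.033 0 0 0 0",
)

```text
clock: 5.87
position: [0.5783, 0.0705, 0.0945]
ee_rot: [0.002, -0.162, 0.987, 0.0]
ft_force: [1.2, 1.0, 7.7]
finger_gap: 0.0002
grasp_force: 3.1
```

>>> servo_tool(
  targets="1 -0.014 -0.005 0 0 0 0;1 -0.028 -0.01 0 0 0 0;1 -0.042 -0.014 0 0 0 0;1 -0.056 -0.019 0 0 0 0;1 -0.07 -0.024 0 0 0 0;1 -0.084 -0.028 0 0 0 0;1 -0.098 -0.033 0 0 0 0;1 -0.106 -0.036 0 0 0 0;1 -0.106 -0.036 0 0 0 0",
)

```text
clock: 6.62
position: [0.5573, 0.0633, 0.0944]
ee_rot: [0.002, -0.163, 0.987, 0.0]
ft_force: [1.1, -0.1, 6.6]
finger_gap: 0.0004
grasp_force: 3.2
```

```bash
python3 look.py
```

```text
top 1361
 along [-0.1315  0.0794] lat [-0.0254  0.0231]
side 2457
 along [-0.1295  0.0813] lat [-0.0235  0.026 ]
[0.5572752  0.06335611 0.09442264] [0.59310353 0.63691355 7.67361002]
```

>>> servo_tool(
  targets="1 0 0 0.02 0 0 0;1 0 0 0.1 0 0 0;1 0 0 0.25 0 0 0;1 0 0 0.35 0 0 0;0 -0.15 -0.05 0.35 0 0 0;0 -0.31 -0.10 0.35 0 0 0;0 -0.31 -0.10 0.35 0 0 0;0 -0.31 -0.10 0.35 0 0 0;0 -0.31 -0.10 0.35 0 0 0;0 -0.31 -0.10 0.35 0 0 0;0 -0.31 -0.10 0.35 0 0 0;0 -0.31 -0.10 0.35 0 0 0;0 -0.31 -0.10 0.35 0 0 0;0 -0.31 -0.10 0.35 0 0 0;0 -0.31 -0.10 0.35 0 0 0;0 -0.31 -0.10 0.35 0 0 0",
)

```text
clock: 8.05
position: [0.4939, 0.0429, 0.1631]
ee_rot: [-0.0, -0.162, 0.987, -0.0]
ft_force: [-1.0, 0.2, -0.2]
finger_gap: 0.0725
grasp_force: 0.0
```

```bash
python3 look.py; python3 -c "
import cv2;cv2.imwrite('pics/s1.png',cv2.resize(cv2.imread('pics/side_now.png')[180:400,200:440],None,fx=2.5,fy=2.5))"
```

```text
top 1719
 along [-0.0357  0.08  ] lat [-0.0251  0.0232]
side 3225
 along [-0.1295  0.0812] lat [-0.0246  0.026 ]
[0.49387173 0.04291751 0.16315036] [0.68206681 0.26041536 0.14880201]
```

View pics/s1.png

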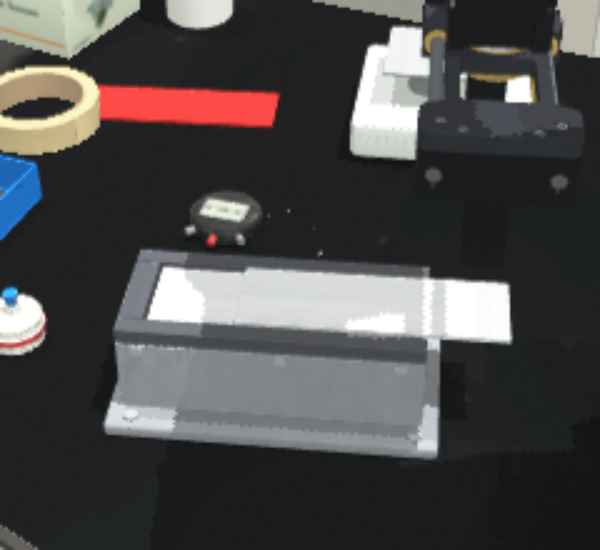

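The side view shows the coupon flat, overhanging the front by about 47 mm (crop pixels x 430–510, y 310), with the gripper open above it. I'll descend around the overhang.

>>> servo_tool(
  targets="0 0 0 0 0 0 0;0 0 0 0 0 0 0;0 0 0 0 0 0 0;0 0 0 -0.1 0 0 0;0 0 0 -0.2 0 0 0;0 0 0 -0.3 0 0 0;0 0 0 -0.38 0 0 0;0 0 0 -0.43 0 0 0;0 0 0 -0.45 0 0 0;0 0 0 -0.45 0 0 0;0 0 0 -0.45 0 0 0",
)

```text
clock: 9.07
position: [0.4943, 0.043, 0.0735]
ee_rot: [0.0, -0.162, 0.987, -0.0]
ft_force: [-0.1, 0.4, 0.2]
finger_gap: 0.0868
grasp_force: 0.0
```

>>> servo_tool(
  targets="1 0 0 0 0 0 0;1 0 0 0 0 0 0;1 0 0 0 0 0 0;1 0 0 0 0 0 0;1 0 0 0 0 0 0;1 0 0 0 0 0 0;1 0 0 0 0 0 0;1 0 0 0 0 0 0;1 0 0 0 0 0 0;1 0 0 0 0 0 0",
  squeeze=45,
)

```text
clock: 9.9
position: [0.4939, 0.0429, 0.0732]
ee_rot: [0.0, -0.162, 0.987, -0.0]
ft_force: [-0.2, -0.8, 0.9]
finger_gap: 0.0489
grasp_force: 45.0
```

>>> servo_tool(
  targets="1 0 0 0.01 0 0 0;1 0 0 0.025 0 0 0;1 0 0 0.05 0 0 0;1 0 0 0.08 0 0 0;1 0 0 0.12 0 0 0;1 0 0 0.17 0 0 0;1 0 0 0.22 0 0 0;1 0 0 0.28 0 0 0;1 0 0 0.34 0 0 0;1 0 0 0.38 0 0 0;1 0 0 0.4 0 0 0;1 0 0 0.4 0 0 0;1 0 0 0.4 0 0 0",
)

```text
clock: 10.98
position: [0.4936, 0.0429, 0.1531]
ee_rot: [-0.0, -0.162, 0.987, 0.0]
ft_force: [-0.4, 0.4, -1.0]
finger_gap: 0.0486
grasp_force: 45.0
```

```bash
python3 - <<'E'
from h import *
im,d=cams.read_camera("side");P=cloud("side",d)
x=P[...,0];y=P[...,1];z=P[...,2]
s=(P[...,:2]-[.5967,.0775])@[.948,.319]
m=(z>.12)&(z<.19)&(y>-.02)&(y<.13)&(im.min(2)>130)&(s>-.09)&(s<.05)
print(m.sum(),np.linalg.lstsq(np.c_[s[m],y[m]*0+1],z[m],rcond=None)[0],np.percentile(s[m],[1,99]))
cv2.imwrite("pics/s2.png",cv2.resize(im[100:400,180:460,::-1],None,fx=2,fy=2))
print(ctrl.sense()["ft_force"],ctrl.sense()["wrist_torque"])
E
```

```text
1669 [-0.01746419  0.14953114] [-0.08470693  0.02795937]
[ 0.38861171  0.46576084 -1.9896944 ] [-0.02103913  0.09192591  0.03246331]
```

View pics/s2.png

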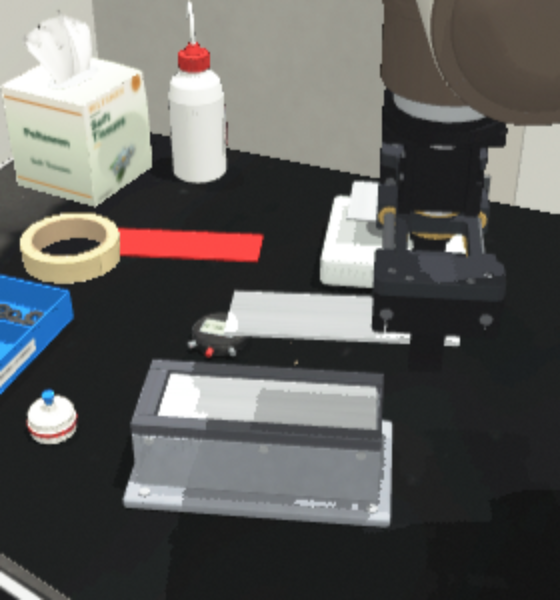

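The coupon is lifted level, drooping only about 1°, and the lower coupons stayed in place. The coupon's centre is 58 mm ahead of the TCP, so the TCP target is (0.565, -0.2665).

>>> servo_tool(
  targets="1 0.01 -0.04 0 0 0 0;1 0.03 -0.12 0 0 0 0;1 0.05 -0.21 0 0 0 0;1 0.07 -0.31 0 0 0 0;1 0.095 -0.42 0 0 0 0;1 0.12 -0.53 0 0 0 0;1 0.15 -0.64 0 0 0 0;1 0.178 -0.75 0 0 0 0;1 0.178 -0.775 0 0 0 0",
)

```text
clock: 11.78
position: [0.5299, -0.1151, 0.1522]
ee_rot: [-0.001, -0.161, 0.987, -0.0]
ft_force: [-0.3, 0.6, -1.3]
finger_gap: 0.0489
grasp_force: 45.0
```

>>> servo_tool(
  targets="1 0.03 -0.1 0 0 0 0;1 0.05 -0.21 0 0 0 0;1 0.07 -0.31 0 0 0 0;1 0.095 -0.42 0 0 0 0;1 0.12 -0.53 0 0 0 0;1 0.15 -0.63 0 0 0 0;1 0.17 -0.71 0 0 0 0;1 0.178 -0.76 0 0 0 0;1 0.178 -0.775 0 0 0 0;1 0.178 -0.775 0 0 0 0;1 0.178 -0.775 0 0 0 0",
)

```text
clock: 12.7
position: [0.5646, -0.2665, 0.1528]
ee_rot: [-0.0, -0.162, 0.987, 0.0]
ft_force: [-0.3, 0.2, -0.9]
finger_gap: 0.0488
grasp_force: 45.0
```

```bash
cat > l2.py <<'E'
from h import *
p=ctrl.sense()["position"];print(p,ctrl.sense()["ft_force"])
a=np.radians(18.6)
for n in("top","side"):
    im,d=cams.read_camera(n);P=cloud(n,d)
    q=P-p;s=q[...,:2]@[np.cos(a),np.sin(a)];t=q[...,:2]@[-np.sin(a),np.cos(a)]
    m=(abs(q[...,2])<.02)&(im.min(2)>110)&(s>.03)&(s<.16)&(abs(t)<.04)
    print(n,m.sum(),np.percentile(s[m],[.5,99.5]),np.percentile(t[m],[1,99]))
    print(np.linalg.lstsq(np.c_[s[m]-.058,t[m],t[m]*0+1],P[...,2][m],rcond=None)[0])
    cv2.imwrite(f"pics/{n}_now.png",im[:,:,::-1])
E
python3 l2.py
```

```text
[ 0.56456231 -0.26652513  0.15277959] [-0.32442219  0.2212097  -0.89578878]Traceback (most recent call last):
  File "l2.py", line 8, in <module>
    print(n,m.sum(),np.percentile(s[m],[.5,99.5]),np.percentile(t[m],[1,99]))
                    ~~~~~~~~~~~~~^^^^^^^^^^^^^^^^
    return _quantile_unchecked(
        a, q, axis, out, overwrite_input, method, keepdims, weights)
    return _ureduce(a,
                    func=_quantile_ureduce_func,
    ...<5 lines>...
                    overwrite_input=overwrite_input,
                    method=method)
    r = func(a, **kwargs)
    result = _quantile(arr,
                       quantiles=q,
    ...<2 lines>...
                       out=out,
                       weights=wgt)
    slices_having_nans = np.isnan(arr[-1, ...])
                                  ~~~^^^^^^^^^
IndexError: index -1 is out of bounds for axis 0 with size 0
```

>>> servo_tool(
  targets="1 0 0 -0.03 0.0009 -0.0026 0;1 0 0 -0.08 0.0009 -0.0026 0;1 0 0 -0.14 0.0009 -0.0026 0;1 0 0 -0.2 0.0009 -0.0026 0;1 0 0 -0.26 0.0009 -0.0026 0;1 0 0 -0.3 0.0009 -0.0026 0;1 0 0 -0.33 0.0009 -0.0026 0;1 0 0 -0.34 0.0009 -0.0026 0;1 0 0 -0.34 0.0009 -0.0026 0;1 0 0 -0.34 0.0009 -0.0026 0",
)

```text
clock: 13.58
position: [0.5654, -0.2671, 0.0856]
ee_rot: [0.009, -0.162, 0.987, 0.001]
ft_force: [0.1, -0.2, -1.2]
finger_gap: 0.0489
grasp_force: 45.0
```

```bash
sed -i 's/("top","side")/("side",)/' l2.py; python3 l2.py; python3 -c "
import cv2;cv2.imwrite('pics/s3.png',cv2.resize(cv2.imread('pics/side_now.png')[130:280,280:480],None,fx=4,fy=4))"
```

```text
[ 0.56544362 -0.2671201   0.08557453] [ 0.1129182  -0.21022241 -1.16753906]
side 1046 [0.03078105 0.13738459] [-0.02335386  0.03907051]
[ 0.05142964 -0.21002339  0.08046161]
```

View pics/s3.png

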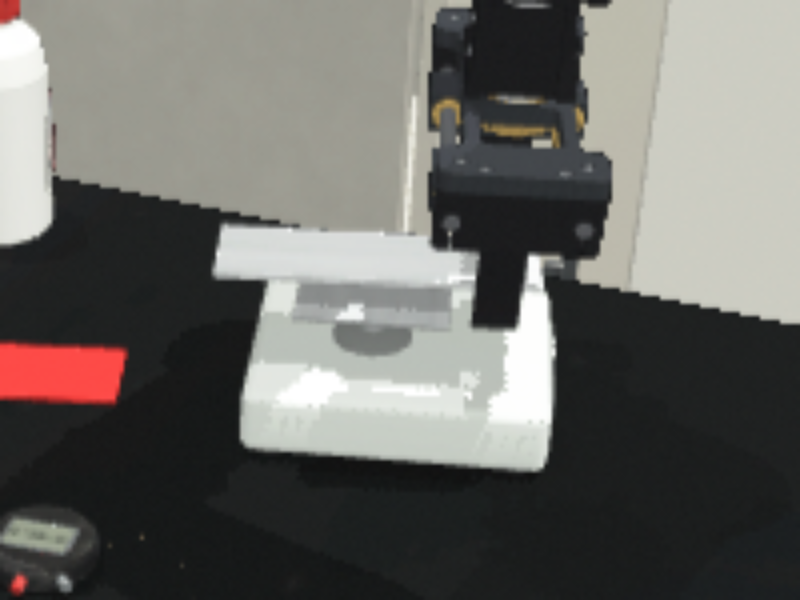

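The coupon is over the pan, coupon about x 215–545 and pan about x 295–450 in the crop, so their middles agree; fingers are clear of the pan. I'll lower it gently.

>>> servo_tool(
  targets="1 0 0 -0.01 0 0 0;1 0 0 -0.02 0 0 0;1 0 0 -0.03 0 0 0;1 0 0 -0.04 0 0 0;1 0 0 -0.04 0 0 0;1 0 0 -0.04 0 0 0",
)

```text
clock: 14.13
position: [0.5649, -0.2671, 0.0769]
ee_rot: [0.008, -0.162, 0.987, 0.002]
ft_force: [0.1, 0.3, -0.5]
finger_gap: 0.0486
grasp_force: 45.0
```

>>> servo_tool(
  targets="1 0 0 -0.005 0 0 0;1 0 0 -0.01 0 0 0;1 0 0 -0.01 0 0 0;1 0 0 -0.01 0 0 0",
)

```text
clock: 14.47
position: [0.565, -0.2671, 0.0751]
ee_rot: [0.008, -0.162, 0.987, 0.001]
ft_force: [-0.1, -0.8, -1.2]
finger_gap: 0.0486
grasp_force: 45.0
```

>>> servo_tool(
  targets="1 0 0 -0.0025 0 0 0;1 0 0 -0.005 0 0 0;1 0 0 -0.005 0 0 0;1 0 0 -0.005 0 0 0",
)

```text
clock: 14.8
position: [0.5651, -0.2671, 0.0742]
ee_rot: [0.009, -0.162, 0.987, 0.001]
ft_force: [-0.2, 0.2, -0.5]
finger_gap: 0.0484
grasp_force: 45.0
```

>>> servo_tool(
  targets="1 0 0 -0.0025 0 0 0;1 0 0 -0.005 0 0 0;1 0 0 -0.005 0 0 0;1 0 0 -0.005 0 0 0;1 0 0 -0.005 0 0 0",
)

```text
clock: 15.22
position: [0.5651, -0.2671, 0.0733]
ee_rot: [0.009, -0.162, 0.987, 0.001]
ft_force: [-0.1, 0.3, -0.1]
finger_gap: 0.049
grasp_force: 45.0
```

```bash
python3 - <<'E'
from h import *
F=[];T=[]
for k in range(4):
    im,d=cams.read_camera("side");s=ctrl.sense();F.append(s["ft_force"]);T.append(s["wrist_torque"])
print(np.mean(F,0),np.mean(T,0))
cv2.imwrite('pics/s4.png',cv2.resize(im[170:250,320:440,::-1],None,fx=6,fy=6))
E
```

```text
[ 0.25567793  0.16784874 -0.11382813] [-0.02483537  0.05753786 -0.00687951]
```

View pics/s4.png

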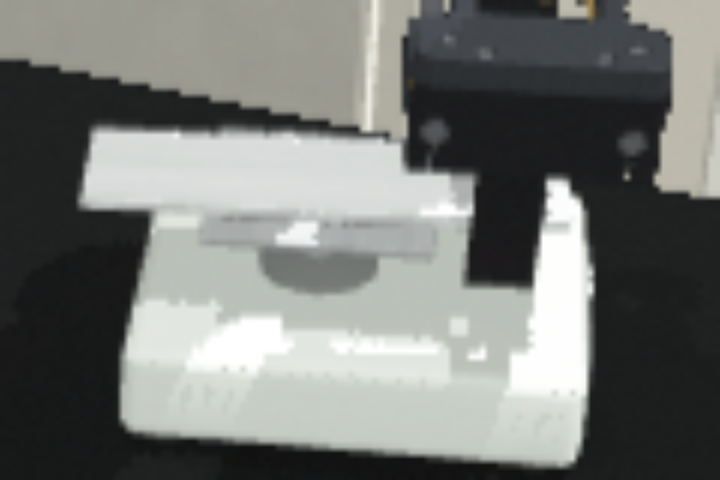

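```bash
python3 - <<'E'
from h import *
b=np.radians(16)
for uv,z in(((361.7,205),.070),((361.7,212),.065),((361.7,191.5),.074)):
    p=plane("side",uv,z)[0];q=p[:2]-[.6197,-.248];print(p,"lat",q@[-np.sin(b),np.cos(b)])
# predicted pixels of edges
i=cams.camera_info("side");K=i["intrinsics"];Rm=R.from_quat(np.roll(i["orientation"],-1)).as_matrix()
def pr(p): c=Rm.T@(np.array(p)-i["origin"]);return (K@(c/c[2]))[:2]
def w(s,t,z,a=16):a=np.radians(a);return [.6197+s*np.cos(a)-t*np.sin(a),-.248+s*np.sin(a)+t*np.cos(a),z]
for n,p in(("pan c+x",w(.038,.038,.065)),("pan c-x",w(-.038,.038,.065)),("cp far near-edge",w(.08,.025,.069,18.6)),("cp far far-edge",w(.08,-.025,.073,18.6))):
    u=pr(p);print(n,u,(u-[320,170])*6)
E
```

```text
[ 0.63436516 -0.21764575  0.07      ] lat 0.025136117014069665
[ 0.62759511 -0.20028221  0.065     ] lat 0.04369309412220316
[ 0.6517211  -0.26314923  0.074     ] lat -0.02338858419463196
pan c+x [353.09232835 209.91744834] [198.55397011 239.50469006]
pan c-x [392.37233239 212.66278889] [434.23399435 255.97673333]
cp far near-edge [332.98259855 204.34865476] [ 77.89559132 206.09192854]
cp far far-edge [335.03857373 190.67713291] [ 90.23144238 124.06279745]
```

Coupon and pan corners match the predicted pixels to about 1 px, so it's centred, and its weight is on the pan. I'll release and retreat.

>>> servo_tool(
  targets="0.4 0 0 0 0 0 0;0.3 0 0 0 0 0 0;0.1 0 0 0 0 0 0;0 0 0 0 0 0 0;0 0 0 0 0 0 0;0 0 0 0 0 0 0;0 0 0 0 0 0 0;0 0 0 0 0 0 0;0 0 0 0.02 0 0 0;0 0 0 0.08 0 0 0;0 0 0 0.2 0 0 0;0 0 0 0.4 0 0 0;0 -0.1 0 0.6 0 0 0;0 -0.4 0 0.7 0 0 0;0 -0.6 0 0.7 0 0 0;0 -0.8 0 0.7 0 0 0;0 -0.8 0 0.7 0 0 0;0 -0.8 0 0.7 0 0 0;0 -0.8 0 0.7 0 0 0",
)

```text
clock: 17.0
position: [0.4047, -0.2674, 0.215]
ee_rot: [0.01, -0.162, 0.987, 0.001]
ft_force: [0.6, -0.4, -0.3]
finger_gap: 0.0872
grasp_force: 0.0
```

```bash
python3 - <<'E'
from h import *
for n in("top","side"):
    im,d=cams.read_camera(n);P=cloud(n,d);Z=P[...,2]
    m=(Z>.06)&(Z<.085)&(P[...,1]<-.1)&(P[...,0]>.45)&(P[...,0]<.8)&(P[...,1]>-.36)
    print(n,rect(n,m,.072))
    if n=="side":cv2.imwrite('pics/s5.png',cv2.resize(im[150:370,200:480,::-1],None,fx=2.7,fy=2.7))
    m=(Z>.0705)&m
    A=np.c_[P[m][:,:2]-[.62,-.248],np.ones(m.sum())];print(np.linalg.lstsq(A,Z[m],rcond=None)[0])
E
```

```text
top ((618.4, -247.8), (161.3, 75.7), 16.07, 3431.0)
[-0.0005942  -0.00049954  0.07251494]
side ((617.4, -236.2), (159.3, 79.7), 15.84, 1234.5)
[ 0.00054774 -0.00077779  0.07172046]
```

View pics/s5.png

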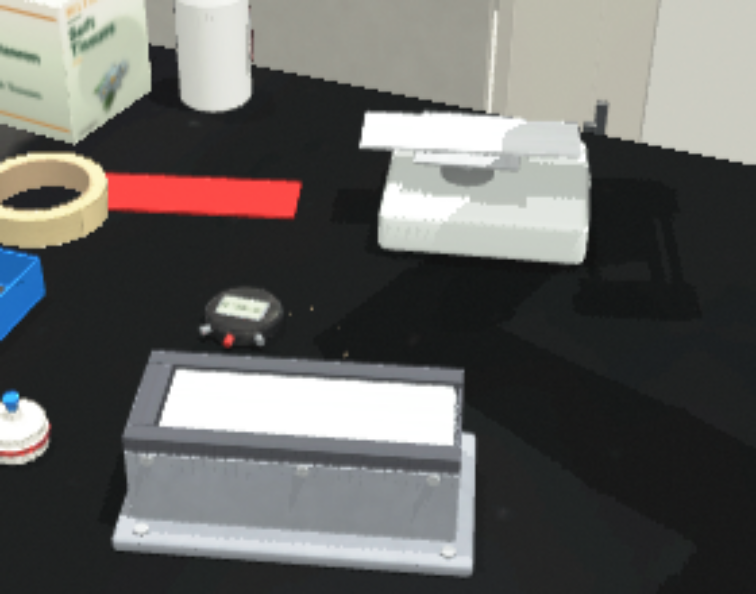

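The coupon lies flat and centred on the pan (crop 470,135), the lower coupons are still in the magazine (310,405), and the bystanders haven't moved. I'm handing it in.

```bash
python3 -c "
from cell import ctrl
print(ctrl.job_done())"
```

```text
the job is handed in; nothing more can be done
None
```

I handed the job in at about 17 s of the 54 s: the top coupon lies flat on the balance pan, centred to within a few millimetres by the camera, and the two lower coupons, the stopwatch and the filter cassette look unmoved; the hand-in returned no verdict.

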